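# Fetch the deep socket from the revolving socket rack

## Robot

A 6-joint arm with a two-finger parallel gripper is mounted at the origin on the work surface. World frame = base frame: x ahead of the robot, y to its left, z up, the work surface at z = 0. Lengths are in m, angles in rad, forces in N, time in s.
With the tool pointing down it reaches from about 0.35 to 0.975 m from the base axis. Payload 4.9 kg.
Tool frame: the origin (TCP) lies at the very end of the fingers, on their centre line; the grasp point (between the pads) lies 19 mm behind it; z points along the fingers, y is the direction in which the jaws open and shut (so a half turn about z gives the same grasp; the last joint's range is limited). The gripper opens to 85 mm and grips with 20 to 120 N. Pads are 22 mm wide; open, the fingers measure 114 mm over their backs; the gripper's body (76 mm by 85 mm) begins 54 mm behind the grasp point. The pads swing forward as they close: fully open they stand 13 mm farther back than shut.
Start: joints at [1.207, 0.053, 1.613, -0, 1.476, -0.119], TCP at [0.151, 0.606, 0.193] pointing down, gripper open.
Joint ranges: [-3.01, 3.01], [-1.01, 2.22], [0.06, 2.58], [-1.02, 4.17], [0.09, 2.62], [-3.14, 3.14]. Speed limits (rad/s): [2.57, 2.57, 3.14, 3.14, 3.14, 3.14].

## Interface

Orientations are given as a unit quaternion [w, x, y, z].
In Python, from plant import state, grab_frame, camera_model, job_done, search_frame, masks_of, place_of gives the robot as it stands.
- The arm moves only by the tool drive_tool, never from a script. Its argument "series" is a list of rows, each a list of 2 entries, a list of its own where there are three numbers: the shift along the world's x, y, z in m, then the turn, a rotation vector about the world's x, y, z in degrees. A call has 1 to 8 rows; each row is the pose to reach, as a shift and turn from the pose commanded when the call began; what a row does not reach only later rows make up. A row lasts 1/10 s, in which the tool goes at most 50 mm and 8.59 degrees, less where a joint would pass 70% of its speed; a pose out of reach is approached as far as the arm can. A call with a gripper value outside its range is refused whole. "fingers" is the closure, from -1 (fully open) to 1 (shut), so that 0 is half open, set as the call begins (left out, the last holds). The fingers move at their own pace and stop on an object; the grip force is fixed at half the most. Time passes only in rows, so rows that repeat a pose let the fingers close. It gives the time, the measured TCP pose, the force and the opening at its end, in the units of the state.
- state(): the state, without advancing time (a new reading comes with each control period).
- grab_frame(name): name is "side" or "top"; returns the picture (400x640x3 uint8, red, green, blue); there is no depth.
- camera_model(name): a dict with "fovy" (degrees; the focal length in pixels is half the picture's height over the tangent of half this angle, whatever the lens; pixels are square), "cx", "cy" (the principal point, pixels), "rvec" (rotation vector, rad) and "tvec" (3), from world to camera coordinates, as OpenCV has them. Camera axes: x right, y down, z forward; pixel columns grow to the right and rows downward; lengths in m; the calibration is good to about 2 mm. A picture is of the moment at which its call begins. camera_model takes no time and is no camera call.
- job_done(): hands the job in, once; it reports no verdict.
Trained networks look in the newest picture that a camera, given by its name, has taken for a name from the list of things; names that differ only in an ending like _2 or _b are one class to them, and where a whole thing is asked for, a point or a joint stands for the part that bears it (a point fixed in the world has none). Each returns a list of dicts, best first, with "confidence" (0 to 1); they miss things now and then, are a little off and sometimes report something else, mostly with a low value. They report only what shows in the picture. A call takes as long as a camera call. They do not tell look-alikes from the thing itself.
- search_frame(camera, name): "location" ([x, y, z] in m, in world coordinates, good to about 4 mm: the middle of the surface that is visible of it).
- masks_of(camera, name): "pixels" (400x640 bool, what is visible of it).
- place_of(camera, name): "location" ([x, y, z] in m, in world coordinates, good to about 4 mm: a listed point, or the origin of a listed thing).
The state is a dict: "time": time; "joint_pos": joint angles; "joint_vel": joint speeds; "joint_efforts": joint torques, N m; "tool_pos": TCP position; "tool_rot": TCP orientation; "contact_force": force on the tool from outside, world axes, zero at the start; "ft_torque": the same for the moment, N m; "gripper_width": opening from 0.0 (shut) to 1.0 (fully open).
Only numpy, scipy, OpenCV 4.12 (cv2) and the standard library are available. Lean on these libraries where they do the work, as an engineer would, in place of code of your own. Each camera call takes 0.05 s, during which the arm holds its last target.

## Task

Turn the revolving socket rack by its black bar grip until the deep socket (the tallest one) stands in the middle of the gap in the retaining rail, by the pointer on the foot, and leave it there at rest for a moment. Then lift that socket out through the gap and stand it upright in the aluminium service tray.

Things in the scene. Friction and masses are not known exactly. Their poses are not given: they have to be found in the camera images.
- rack: Fixed foot of the revolving rack: grey round plate, 336 mm across, 10 mm thick, on the bench, with a triangular pointer at its front rim. Origin: centre of its underside, on the carousel's vertical axis; its front is its own -x. Five 8 mm posts 160 mm from the axis carry a steel rail over the pockets: one at each end of the rail's gap, three further round.
- gap (a point): Middle of the gap in the retaining rail, 115 mm in front of the carousel's axis, 112 mm above the bench. The rail (fixed 8 mm round bar, underside 108, top 116 mm above the bench) is an arc of 115 mm radius right over the pockets and keeps sockets from being lifted out, except in the gap, which reaches 48 degrees to either side of the front.
- carousel: Aluminium disc, 296 mm across, turning freely either way (stays where left). Origin on the axis at its underside, 14 mm above the bench; top at 26 mm. Five pockets (black collars, 40 mm inside, tops at 54 mm) 72 degrees apart, centres 115 mm from the axis. The one at its own -x is empty; the deep socket is in one of the two next to it. The others hold unwanted steel pieces 40 to 56 mm tall.
- bar_grip (a point): Centre of the black bar grip that turns the carousel, on its axis, 150 mm above the bench. The bar is 56 mm long along the carousel's own x, 16 mm wide along its y and 26 mm high (137 to 163 mm above the bench), higher than the rail and all sockets, on an 18 mm round post. It takes about 0.15 N m to turn; 55 to 90 degrees brings the deep socket to the gap.
- deep_socket: The deep socket: a plain round steel socket 36 mm in diameter and 70 mm tall, about 0.25 kg, with a dark square in its top; the tallest piece in the rack. Origin at the centre of its underside, z up along its length. It stands loosely in its pocket, its underside 26 mm and its top 96 mm above the bench.
- tray: Shallow open aluminium service tray fixed on the bench, 170 mm (its x) by 130 mm (its y) outside, walls 3 mm thick, 16 mm high; its floor is 3 mm thick. Empty. Origin at the centre of its underside.
Mind the look-alikes: they are no part of the job. Several things have the shape of the tray; the one meant has the colours described above. Leave any brown look-alike of the deep_socket alone.

How it is judged:
On the way:
1. the deep socket, still standing in its pocket, is brought to the middle of the rail's gap (within 28 mm, about 14 degrees, of the front line) and rests there (x of deep_socket in the frame of rack below -0.09 m and y of deep_socket in the frame of rack between -0.028 and 0.028 m and z of deep_socket in the frame of carousel below 0.018 m and horizontal distance between deep_socket and rack below 0.13 m and angular speed of carousel below 0.1 rad/s and angle between deep_socket's own z axis and vertical below 0.26 rad), for 0.2 s.
At the end, for the whole second after the job is handed in: The deep socket stands upright (within 10 degrees) on the floor of the tray (its underside within 5 mm of it, its centre inside the tray), released and at rest (x of deep_socket in the frame of tray between -0.072 and 0.072 m and y of deep_socket in the frame of tray between -0.052 and 0.052 m and z of deep_socket in the frame of tray below 0.008 m and angle between deep_socket's own z axis and vertical below 0.17 rad and linear speed of deep_socket below 0.02 m/s); the robot touches nothing.
It also fails if it takes over 56 s, if anything falls off the work surface, if the arm or the gripper's body presses on something with over 40 N, if the wrist force passes 120 N, or if a joint passes its speed limit or range.

## Working session

There is one attempt and no reset: what is moved stays moved. The work goes in short steps, Python scripts to look and compute and a tool call to move; the robot and the scene stay as the last step left them, time stands still between calls to the robot, and variables do not carry over. Pictures are saved under pics/ and viewed, and the job is handed in when it is done.

Besides the shell and the picture viewer there is one more tool, called after "Request:" by a JSON object that holds its "fn" and its "kwargs", one argument or row to a line. drive_tool: Moves the arm, as the interface text tells. Its arguments: {"type":"object","properties":{"series":{"type":"array","items":{"type":"array"}},"fingers":{"type":"number"}},"required":["series"]}

```bash
ls; mkdir -p pics
python3 - <<'E'
from plant import *
import cv2
print(state())
for n in("side","top"):
    f=grab_frame(n); cv2.imwrite(f"pics/{n}0.png",f[:,:,::-1]); print(n,camera_model(n))
    for t in("rack","carousel","bar_grip","deep_socket","tray","gap"):
        try:
            print(t,[(round(d["confidence"],2),[round(float(v),3) for v in d["location"]]) for d in place_of(n,t)])
        except Exception as e: print(t,e)
E
```

```text
pics
{'time': 0.0, 'joint_pos': array([ 1.20699411e+00,  5.33451633e-02,  1.61428691e+00, -9.59900083e-06,
        1.47598563e+00, -1.18982096e-01]), 'joint_vel': array([-0.00058501, -0.00059183, -0.00051294, -0.00077491, -0.00049405,
       -0.00043846]), 'joint_efforts': array([-1.75155146e-03, -3.93661094e+01, -3.70183611e+01, -1.90007281e-04,
        6.93278213e-03,  2.87763434e-06]), 'tool_pos': array([0.15123153, 0.60571168, 0.19127458]), 'tool_rot': array([-2.37409598e-04,  1.22104066e-01,  9.92516787e-01, -9.84309051e-04]), 'contact_force': array([-0.37333261,  0.64085454,  0.23896784]), 'ft_torque': array([0.09027623, 0.01384108, 0.03053382]), 'gripper_width': 1.0008191090051974}
side {'fovy': 47.454479434897856, 'cx': 318.05851743213924, 'cy': 189.89111718834633, 'rvec': array([ 0.16045047, -2.74564694,  1.36721753]), 'tvec': array([0.53639058, 0.17452026, 1.15699536])}
rack []
carousel [(0.95, [0.578, 0.1, 0.013])]
bar_grip [(0.55, [0.577, 0.1, 0.153])]
deep_socket [(0.69, [0.525, 0.354, -0.001]), (0.53, [0.54, 0.208, 0.025]), (0.3, [0.579, 0.098, 0.153]), (0.19, [0.46, 0.09, 0.109])]
tray [(0.89, [0.448, -0.511, -0.001]), (0.86, [0.497, -0.294, 0.001])]
gap [(0.93, [0.458, 0.093, 0.11])]
top {'fovy': 52.52516578365384, 'cx': 322.81336756990095, 'cy': 203.7526284577651, 'rvec': array([ 2.13680525, -2.12900503,  0.17494143]), 'tvec': array([-0.07532428,  0.54253648,  1.02100387])}
rack []
carousel [(0.85, [0.576, 0.096, 0.013])]
bar_grip [(0.89, [0.577, 0.096, 0.151])]
deep_socket [(0.79, [0.524, 0.353, 0.0]), (0.52, [0.544, 0.206, 0.023])]
tray [(0.72, [0.494, -0.293, -0.001]), (0.69, [0.448, -0.508, 0.001])]
gap []
```

View pics/side0.png

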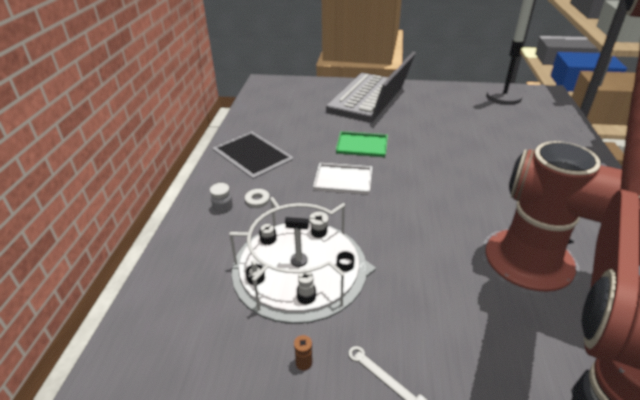

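View pics/top0.png

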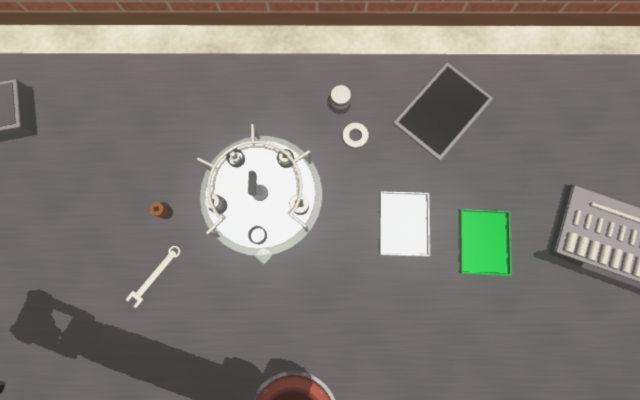

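```bash
cat > h.py <<'E'
import numpy as np, cv2
from plant import *
def K(n):
    m=camera_model(n); f=200/np.tan(np.radians(m["fovy"]/2))
    return np.array([[f,0,m["cx"]],[0,f,m["cy"]],[0,0,1.]]),m["rvec"],m["tvec"]
def proj(n,P):
    k,r,t=K(n); return cv2.projectPoints(np.array(P,float).reshape(-1,3),r,t,k,None)[0].reshape(-1,2)
def at(n,uv,z):
    k,r,t=K(n); R=cv2.Rodrigues(r)[0]
    d=R.T@np.linalg.inv(k)@np.array([*uv,1.]); c=-R.T@t
    return c+d*(z-c[2])/d[2]
E
python3 - <<'E'
from h import *
a=cv2.imread("pics/side0.png")[195:315,220:385]; b=cv2.imread("pics/top0.png")[120:270,190:335]
cv2.imwrite("pics/c1.png",cv2.resize(a,None,fx=4.8,fy=4.8,interpolation=3))
cv2.imwrite("pics/c2.png",cv2.resize(b,None,fx=4,fy=4,interpolation=3))
print("tip",at("top",(264,263),.005),at("side",(375,267),.005))
for uv in((258,235),(218,204),(300,205),(236,158),(286,158)): print(uv,at("top",uv,.054),at("top",uv,.096))
print("grip", at("top",(252.5,172),.163),at("top",(252.5,194),.163))
E
```

```text
tip [0.38883003 0.08301696 0.005     ] [0.38771669 0.07677831 0.005     ]
(258, 235) [0.45912605 0.09329757 0.054     ] [0.45536526 0.08643703 0.096     ]
(218, 204) [0.53974618 0.20022661 0.054     ] [0.53273802 0.18905897 0.096     ]
(300, 205) [ 0.53783371 -0.01389183  0.054     ] [ 0.53090258 -0.01643479  0.096     ]
(236, 158) [0.66400266 0.15811156 0.054     ] [0.65198945 0.14864031 0.096     ]
(286, 158) [0.66441237 0.0250312  0.054     ] [0.65238265 0.02092043 0.096     ]
grip [0.59867393 0.09307481 0.163     ] [0.54562604 0.09133913 0.163     ]
```

View pics/c1.png

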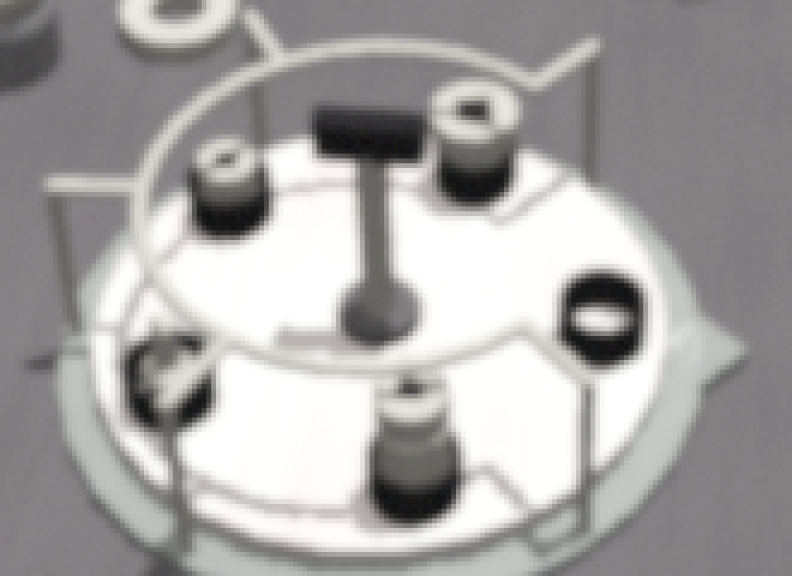

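View pics/c2.png

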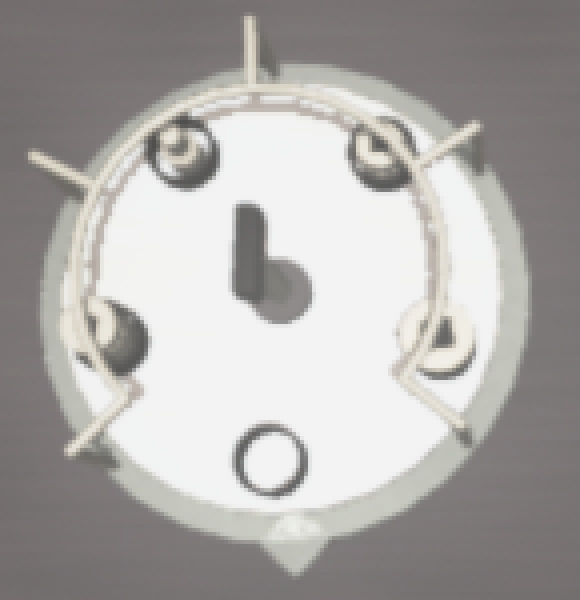

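Run:
```python
from h import *
from scipy.optimize import least_squares
ax0=np.array([.577,.097])
# fit axis+yaw from collar pixels in top (z=.054)
pts=[at("top",(190+cx/4,120+cy/4),.054)[:2] for cx,cy in((270,459),)]
print(pts)
ax=ax0
e=pts[0]-ax; print(np.linalg.norm(e),np.degrees(np.arctan2(-e[1],-e[0])))
yaw=np.arctan2(-e[1],-e[0])
a=cv2.imread("pics/side0.png");s=6
img=cv2.resize(a[200:310,250:350],None,fx=s,fy=s,interpolation=3)
b=cv2.imread("pics/top0.png")
img2=cv2.resize(b[120:270,190:335],None,fx=4,fy=4,interpolation=3)
th=np.linspace(0,2*np.pi,40)
for k in(1,-1):
    an=yaw+np.pi+k*np.radians(72); c=ax+.115*np.array([np.cos(an),np.sin(an)]); print(k,c)
    for z,col,r in((.096,(0,0,255),.018),(.082,(0,255,0),.018),(.054,(255,0,0),.024)):
        P=np.c_[c[0]+r*np.cos(th),c[1]+r*np.sin(th),th*0+z]
        q=((proj("side",P)-[250,200]+.5)*s).astype(int); cv2.polylines(img,[q],True,col,1)
        q=((proj("top",P)-[190,120]+.5)*4).astype(int); cv2.polylines(img2,[q],True,col,1)
cv2.imwrite("pics/d1.png",img);cv2.imwrite("pics/d2.png",img2)
```

```text
[array([0.45976616, 0.09460614])]
0.11725827548722724 1.1697890926295595
1 [ 0.5437033 -0.0130742]
-1 [0.53923761 0.20562321]
```

View pics/d1.png

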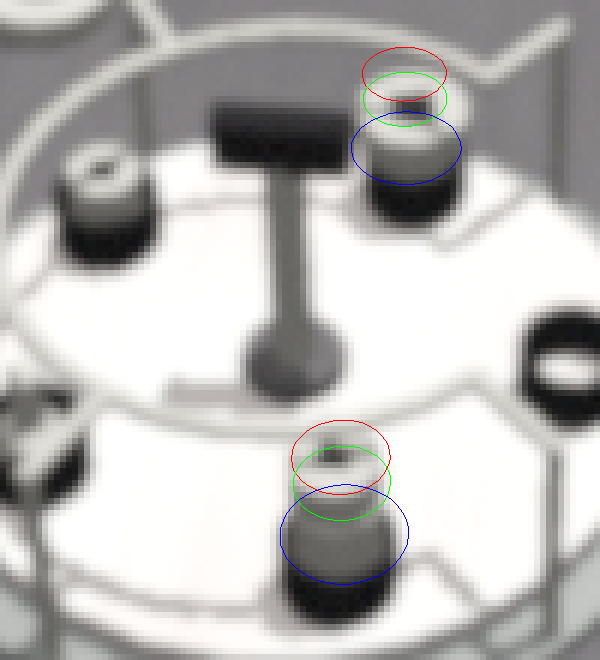

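View pics/d2.png

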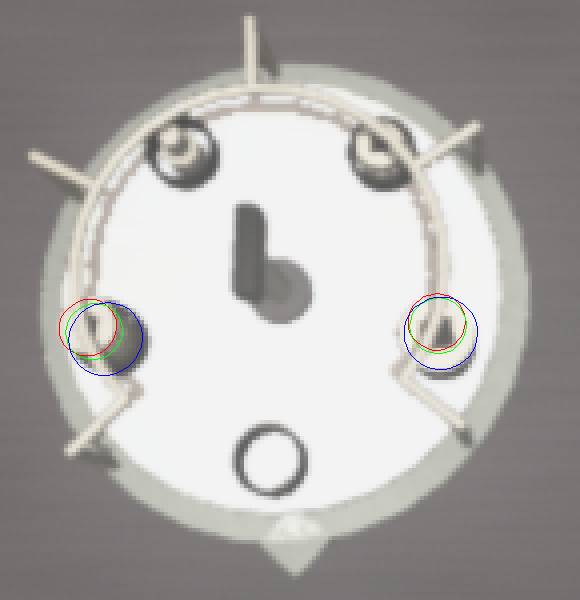

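Run:
```python
from h import *
P=lambda x,y,z:at("top",(190+x/4-.5,120+y/4-.5),z)
S=lambda x,y,z:at("side",(220+x/4.8-.5,195+y/4.8-.5),z)
print("posts top",P(70,455,.112),P(470,440,.112),P(30,153,.112),P(250,15,.112),P(478,125,.112))
print("posts side",S(588,382,.112),S(172,415,.112),S(48,183,.112),S(597,45,.112))
print("tip",P(295,577,.005),S(750,350,.005))
print("grip top ends",P(248,203,.163),P(248,300,.163))
print("collars",[P(*c,.054)[:2] for c in((270,459),(110,340),(441,338),(183,152),(382,152))])
```

```text
posts top [0.45774709 0.20823186 0.112     ] [ 0.46778823 -0.03527229  0.112     ] [0.64776056 0.24316038 0.112     ] [0.73913433 0.10782117 0.112     ] [ 0.66685821 -0.03824631  0.112     ]
posts side [0.46106695 0.20728162 0.112     ] [0.64186656 0.24679697 0.112     ] [0.73892865 0.10502497 0.112     ] [ 0.4761842  -0.03281252  0.112     ]
tip [0.38684366 0.08496182 0.005     ] [0.38582695 0.07798805 0.005     ]
grip top ends [0.60292838 0.09558563 0.163     ] [0.54442386 0.09364741 0.163     ]
collars [array([0.46105148, 0.09593491]), array([0.53841431, 0.20277637]), array([ 0.54047556, -0.0132045 ]), array([0.66537198, 0.16016324]), array([0.66577923, 0.02771853])]
```

Request:
{"fn": "drive_tool", "kwargs": {
  "series": [
    [[0.03, -0.036, 0.005], [0, 0, 2]],
    [[0.06, -0.072, 0.01], [0, 0, 4]],
    [[0.09, -0.108, 0.015], [0, 0, 6]],
    [[0.12, -0.144, 0.02], [0, 0, 8]],
    [[0.15, -0.18, 0.02], [0, 0, 10]],
    [[0.18, -0.216, 0.02], [0, 0, 12]],
    [[0.21, -0.252, 0.02], [0, 0, 14]],
    [[0.24, -0.288, 0.02], [0, 0, 15.3]]
  ],
  "fingers": -1
}}

```text
time: 1.5
tool_pos: [0.3924, 0.3168, 0.2129]
tool_rot: [0.0, -0.012, 1.0, 0.0]
contact_force: [1.1, 0.1, 1.0]
gripper_width: 1.0
```

Request:
{"fn": "drive_tool", "kwargs": {
  "series": [
    [[0.03, -0.036, 0], [0, 0, 0]],
    [[0.06, -0.072, 0], [0, 0, 0]],
    [[0.09, -0.108, 0], [0, 0, 0]],
    [[0.12, -0.144, 0], [0, 0, 0]],
    [[0.15, -0.18, 0], [0, 0, 0]],
    [[0.175, -0.21, 0], [0, 0, 0]],
    [[0.185, -0.222, 0], [0, 0, 0]],
    [[0.185, -0.222, 0], [0, 0, 0]]
  ]
}}

```text
time: 2.3
tool_pos: [0.5772, 0.095, 0.2123]
tool_rot: [-0.0, -0.01, 1.0, 0.0]
contact_force: [-0.6, 0.5, -0.5]
gripper_width: 0.998
```

Run:
```python
from h import *
s=state(); print(s["time"],s["tool_pos"],s["tool_rot"],s["joint_pos"])
for n in("side","top"):
    f=grab_frame(n); cv2.imwrite(f"pics/{n}1.png",f[:,:,::-1])
    print([(d["confidence"],d["location"]) for d in place_of(n,"bar_grip")])
a=cv2.imread("pics/side1.png")[130:320,210:400]; b=cv2.imread("pics/top1.png")[100:290,160:350]
cv2.imwrite("pics/e1.png",np.hstack([cv2.resize(x,(395,395),interpolation=3) for x in(a,b)]))
```

```text
2.3 [0.57717496 0.09496717 0.21227023] [-2.86052437e-04 -9.73527078e-03  9.99952569e-01  4.83379901e-05] [ 3.58213032e-02 -5.26183189e-02  1.68530512e+00  1.11775338e-04
  1.50947525e+00 -1.55445276e+00]
[(0.93, [0.5772, 0.0989, 0.1555])]
[(0.64, [0.5776, 0.0957, 0.1506])]
```

View pics/e1.png

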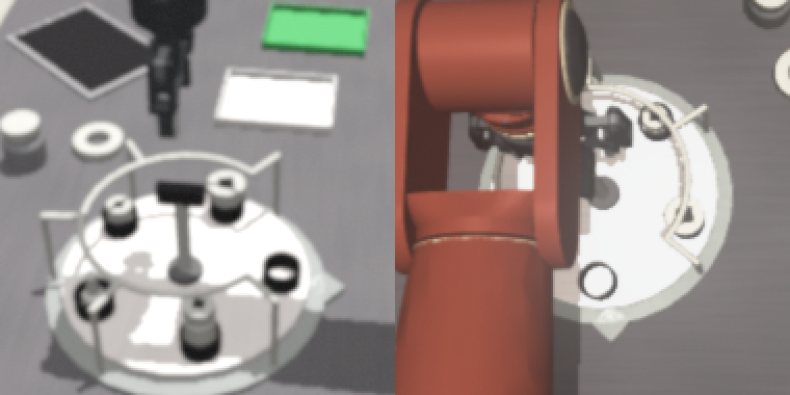

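The gripper is centred above the bar (side crop: the bar is at 180,193 and the tool directly over it). I'll descend and close.

Request:
{"fn": "drive_tool", "kwargs": {
  "series": [
    [[0, 0.001, -0.03], [0, 0, 0]],
    [[0, 0.001, -0.055], [0, 0, 0]],
    [[0, 0.001, -0.075], [0, 0, 0]],
    [[0, 0.001, -0.081], [0, 0, 0]],
    [[0, 0.001, -0.081], [0, 0, 0]]
  ]
}}

```text
time: 3.0
tool_pos: [0.5753, 0.0983, 0.1307]
tool_rot: [-0.001, -0.012, 1.0, 0.0]
contact_force: [-0.3, -0.1, -0.4]
gripper_width: 1.002
```

Request:
{"fn": "drive_tool", "kwargs": {
  "series": [
    [[0, 0, 0], [0, 0, 0]],
    [[0, 0, 0], [0, 0, 0]],
    [[0, 0, 0], [0, 0, 0]],
    [[0, 0, 0], [0, 0, 0]],
    [[0, 0, 0], [0, 0, 0]],
    [[0, 0, 0], [0, 0, 0]],
    [[0, 0, 0], [0, 0, 0]],
    [[0, 0, 0], [0, 0, 0]]
  ],
  "fingers": 1
}}

```text
time: 3.8
tool_pos: [0.5764, 0.0973, 0.1315]
tool_rot: [-0.0, -0.011, 1.0, 0.0]
contact_force: [0.7, -0.5, 0.1]
gripper_width: -0.002
```

Run:
```python
from h import *
s=state(); print(s["time"],s["tool_pos"],s["gripper_width"])
for n in("side","top"):
    f=grab_frame(n); cv2.imwrite(f"pics/{n}2.png",f[:,:,::-1])
a=cv2.imread("pics/side2.png")[150:310,230:390]; b=cv2.imread("pics/top2.png")[100:290,160:350]
cv2.imwrite("pics/e2.png",np.hstack([cv2.resize(x,(395,395),interpolation=3) for x in(a,b)]))
```

```text
3.8 [0.57644299 0.09731588 0.13145447] -0.001722245527523032
```

View pics/e2.png

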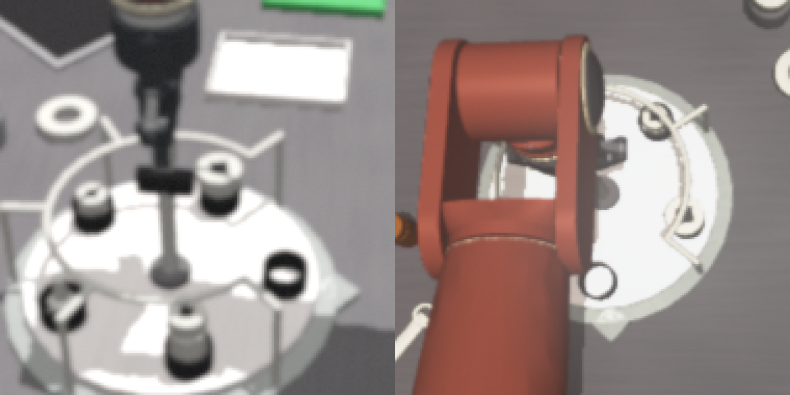

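Run:
```python
from h import *
s=state()
a=cv2.imread("pics/side2.png"); k=6; o=(260,170)
img=cv2.resize(a[170:270,260:360],None,fx=k,fy=k,interpolation=3)
def d(P,c):
    for q in proj("side",P): cv2.circle(img,tuple(((q-o+.5)*k).astype(int).tolist()),4,c,-1)
d([s["tool_pos"]],(0,0,255)); d([s["tool_pos"]+[0,0,.019]],(0,255,0))
d([[.577,.097,.150]],(255,0,0)); d([[.577,.097,.026]],(255,255,0))
cv2.imwrite("pics/e3.png",img)
b=cv2.imread("pics/side0.png"); img=cv2.resize(b[170:270,260:360],None,fx=k,fy=k,interpolation=3)
d([[.577,.097,z] for z in(.026,.137,.163)],(255,255,0));d([[.549,.097,.15],[.605,.097,.15]],(255,0,255)); cv2.imwrite("pics/e4.png",img)
c=camera_model("side"); R=cv2.Rodrigues(c["rvec"])[0]; print(-R.T@c["tvec"])
print([(d["confidence"],d["location"]) for d in search_frame("side","bar_grip")], [(d["confidence"],d["location"]) for d in place_of("side","carousel")])
```

```text
[0.41671413 0.87771786 0.84425773]
[(0.82, [0.5709, 0.1104, 0.0289])] [(0.63, [0.5774, 0.0981, 0.0129])]
```

View pics/e3.png

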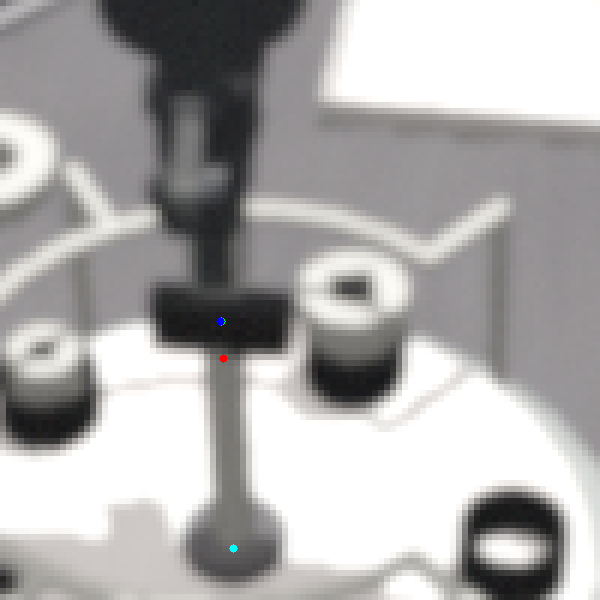

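View pics/e4.png

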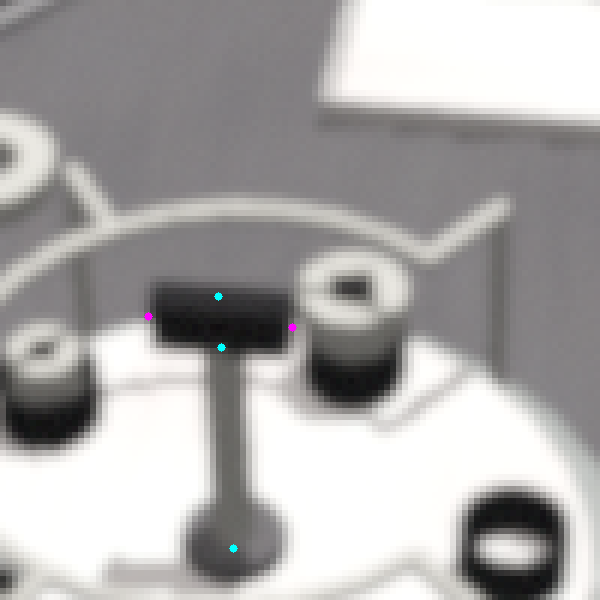

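Run:
```python
from h import *
k=6
for f,p,o in(("side1",[.57717,.09497,.21227],(250,120)),("side2",[.5764,.0973,.1315],(250,120)),("top1",[.57717,.09497,.21227],(190,120)),("top2",[.5764,.0973,.1315],(190,120))):
    a=cv2.imread(f"pics/{f}.png"); n=f[:-1]
    img=cv2.resize(a[o[1]:o[1]+130,o[0]:o[0]+130],None,fx=4.5,fy=4.5,interpolation=3); img=cv2.convertScaleAbs(img,alpha=1.6,beta=20)
    p=np.array(p)
    for d,c in(((0,0,0),(0,0,255)),((0,.0425,.013),(0,255,0)),((0,-.0425,.013),(255,0,0)),((0,0,.073),(0,255,255))):
        q=proj(n,p+d)[0]; cv2.circle(img,tuple(((q-o+.5)*4.5).astype(int).tolist()),4,c,1)
    cv2.imwrite(f"pics/f_{f}.png",img)
for n in("side","top"):
    i=np.hstack([cv2.imread(f"pics/f_{n}{j}.png") for j in(1,2)]); cv2.imwrite(f"pics/f_{n}.png",cv2.resize(i,(800,400)))
```

```text
(no output)
```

View pics/f_side.png

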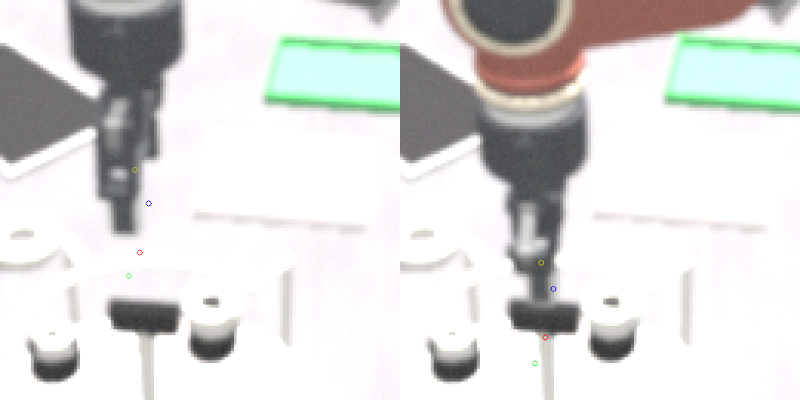

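View pics/f_top.png

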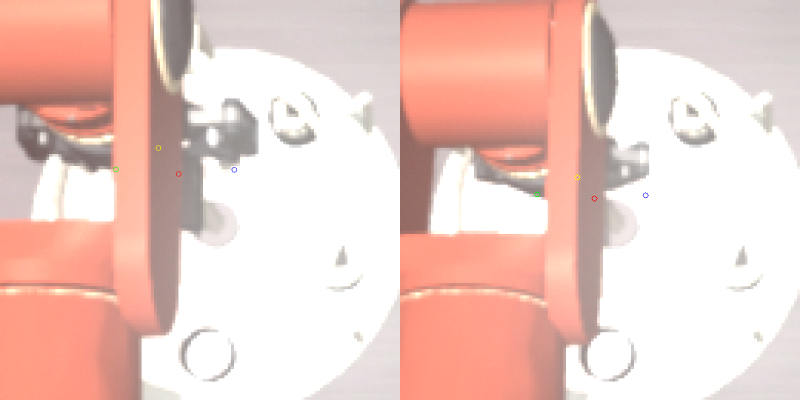

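Request:
{"fn": "drive_tool", "kwargs": {
  "series": [
    [[0, 0, 0.02], [0, 0, 0]],
    [[0, 0, 0.03], [0, 0, 0]],
    [[0, 0, 0.03], [0, 0, 0]]
  ]
}}

```text
time: 4.3
tool_pos: [0.578, 0.0974, 0.164]
tool_rot: [0.002, -0.011, 1.0, 0.0]
contact_force: [1.3, -0.9, 0.7]
gripper_width: 0.001
```

Run:
```python
from h import *
s=state(); p=s["tool_pos"];print(s["time"],p,s["gripper_width"])
for n,o in(("side",(260,130)),("top",(190,120))):
    f=grab_frame(n)[:,:,::-1].copy(); cv2.imwrite(f"pics/{n}3.png",f)
    img=cv2.resize(f[o[1]:o[1]+100,o[0]:o[0]+100],None,fx=6,fy=6,interpolation=3); img=cv2.convertScaleAbs(img,alpha=1.6,beta=20)
    for d,c in((0,(0,0,255)),(.02,(0,255,0)),(.03,(255,0,0)),(.04,(0,255,255))):
        q=proj(n,p+[0,0,d])[0]; cv2.circle(img,tuple(((q-o+.5)*6).astype(int).tolist()),4,c,1)
    cv2.imwrite(f"pics/g_{n}.png",img)
```

```text
4.3 [0.57800703 0.09740958 0.16397748] 0.001421523978920264
```

View pics/g_side.png

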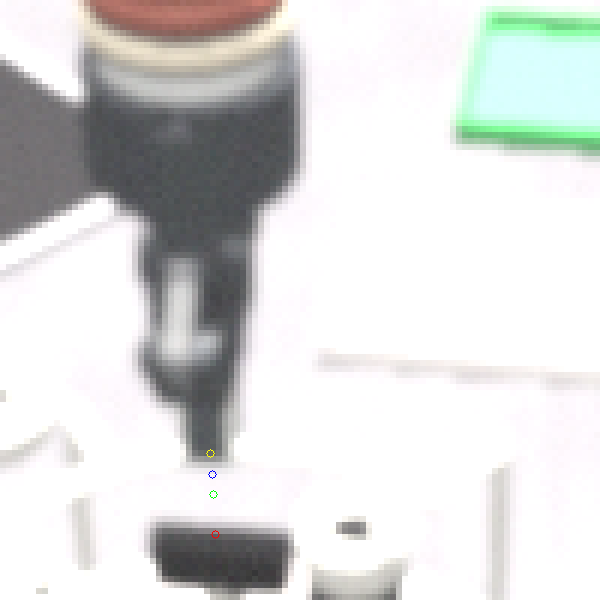

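View pics/g_top.png

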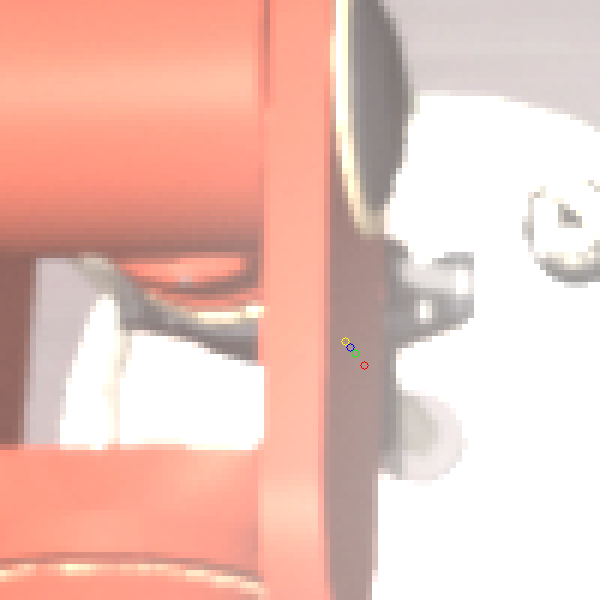

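The closed fingertips show at row 463 in the side crop, where the reported TCP projects to row 534. So the fingers end about 36 mm above the reported TCP, which explains the miss above the bar. Lowering by that amount is safe, because the palm still clears the bar in either case.

Request:
{"fn": "drive_tool", "kwargs": {
  "series": [
    [[0, 0, 0], [0, 0, 0]],
    [[0, 0, 0], [0, 0, 0]],
    [[0, 0, 0], [0, 0, 0]],
    [[0, 0, 0], [0, 0, 0]],
    [[0, 0, 0], [0, 0, 0]],
    [[0, 0, 0], [0, 0, 0]],
    [[0, 0, 0], [0, 0, 0]]
  ],
  "fingers": -1
}}

```text
time: 5.1
tool_pos: [0.5765, 0.0974, 0.1615]
tool_rot: [0.0, -0.011, 1.0, -0.0]
contact_force: [0.0, -0.4, 0.4]
gripper_width: 1.001
```

Request:
{"fn": "drive_tool", "kwargs": {
  "series": [
    [[0, 0, -0.02], [0, 0, 0]],
    [[0, 0, -0.035], [0, 0, 0]],
    [[0, 0, -0.045], [0, 0, 0]],
    [[0, 0, -0.055], [0, 0, 0]],
    [[0, 0, -0.065], [0, 0, 0]],
    [[0, 0, -0.065], [0, 0, 0]]
  ]
}}

```text
time: 5.7
tool_pos: [0.5753, 0.0973, 0.0945]
tool_rot: [-0.002, -0.011, 1.0, -0.0]
contact_force: [0.1, -0.7, -0.5]
gripper_width: 1.001
```

Request:
{"fn": "drive_tool", "kwargs": {
  "series": [
    [[0, 0, 0], [0, 0, 0]],
    [[0, 0, 0], [0, 0, 0]],
    [[0, 0, 0], [0, 0, 0]],
    [[0, 0, 0], [0, 0, 0]],
    [[0, 0, 0], [0, 0, 0]],
    [[0, 0, 0], [0, 0, 0]],
    [[0, 0, 0], [0, 0, 0]]
  ],
  "fingers": 1
}}

```text
time: 6.4
tool_pos: [0.5769, 0.0962, 0.0972]
tool_rot: [0.0, -0.011, 1.0, -0.001]
contact_force: [-0.2, -4.0, 2.2]
gripper_width: 0.176
```

Run:
```python
from h import *
s=state(); p=s["tool_pos"];print(s["time"],p,s["gripper_width"])
f=grab_frame("side")[:,:,::-1].copy(); cv2.imwrite("pics/side4.png",f)
cv2.imwrite("pics/g4.png",cv2.convertScaleAbs(cv2.resize(f[150:310,230:390],None,fx=3.7,fy=3.7,interpolation=3),alpha=1.5,beta=10))
```

```text
6.4 [0.57685598 0.09618505 0.09722838] 0.1761340300900908
```

View pics/g4.png

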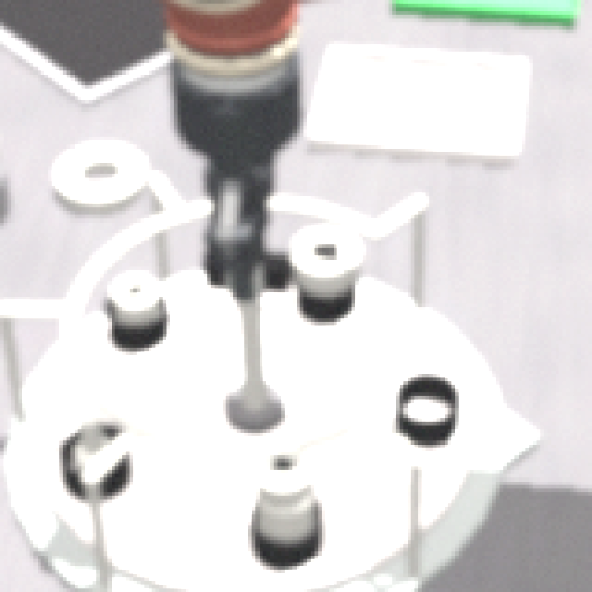

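The bar is gripped (15 mm opening). Now I turn it +75°.

Request:
{"fn": "drive_tool", "kwargs": {
  "series": [
    [[0, 0, 0], [0, 0, 3]],
    [[0, 0, 0], [0, 0, 7]],
    [[0, 0, 0], [0, 0, 12]],
    [[0, 0, 0], [0, 0, 17]],
    [[0, 0, 0], [0, 0, 22]],
    [[0, 0, 0], [0, 0, 27]],
    [[0, 0, 0], [0, 0, 32]],
    [[0, 0, 0], [0, 0, 37]]
  ]
}}

```text
time: 7.25
tool_pos: [0.5768, 0.0965, 0.0972]
tool_rot: [0.0, -0.329, 0.944, -0.001]
contact_force: [-1.1, -4.1, 2.9]
gripper_width: 0.177
```

Request:
{"fn": "drive_tool", "kwargs": {
  "series": [
    [[0, 0, 0], [0, 0, 5]],
    [[0, 0, 0], [0, 0, 10]],
    [[0, 0, 0], [0, 0, 15]],
    [[0, 0, 0], [0, 0, 20]],
    [[0, 0, 0], [0, 0, 25]],
    [[0, 0, 0], [0, 0, 30]],
    [[0, 0, 0], [0, 0, 35]],
    [[0, 0, 0], [0, 0, 38]]
  ]
}}

```text
time: 8.05
tool_pos: [0.5765, 0.0966, 0.0972]
tool_rot: [-0.0, -0.619, 0.786, -0.0]
contact_force: [-3.0, -3.9, 4.2]
gripper_width: 0.175
```

Request:
{"fn": "drive_tool", "kwargs": {
  "series": [
    [[0, 0, 0], [0, 0, 0]],
    [[0, 0, 0], [0, 0, 0]],
    [[0, 0, 0], [0, 0, 0]]
  ]
}}

```text
time: 8.35
tool_pos: [0.5765, 0.0966, 0.0972]
tool_rot: [-0.0, -0.617, 0.787, -0.001]
contact_force: [-3.4, -4.7, 4.2]
gripper_width: 0.176
```

Run:
```python
from h import *
s=state(); p=s["tool_pos"];print(s["time"],p,s["gripper_width"],s["joint_pos"],s["tool_rot"])
for n,o in(("side",(230,150)),("top",(180,110))):
    f=grab_frame(n)[:,:,::-1].copy(); cv2.imwrite(f"pics/{n}5.png",f)
    cv2.imwrite(f"pics/g5_{n}.png",cv2.resize(f[o[1]:o[1]+160,o[0]:o[0]+160],None,fx=3.7,fy=3.7,interpolation=3))
    print([(d["confidence"],d["location"]) for d in place_of(n,"deep_socket")])
```

```text
8.35 [0.57653508 0.09658989 0.0971975 ] 0.17580148448732805 [ 3.95360558e-02  3.47894950e-02  1.79488794e+00 -1.53909497e-03
  1.31193473e+00 -2.86118295e+00] [-4.43422047e-04 -6.17183551e-01  7.86818855e-01 -5.97384096e-04]
[(0.59, [0.5259, 0.3545, 0.0041]), (0.57, [0.4617, 0.0888, 0.0244])]
[(0.69, [0.4964, -0.2924, -0.0013]), (0.6, [0.5251, 0.3542, -0.0011]), (0.57, [0.4627, 0.0858, 0.0262])]
```

View pics/g5_side.png

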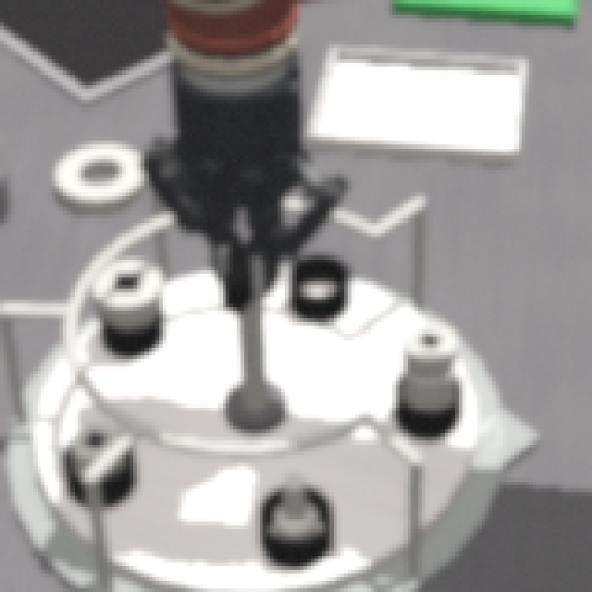

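View pics/g5_top.png

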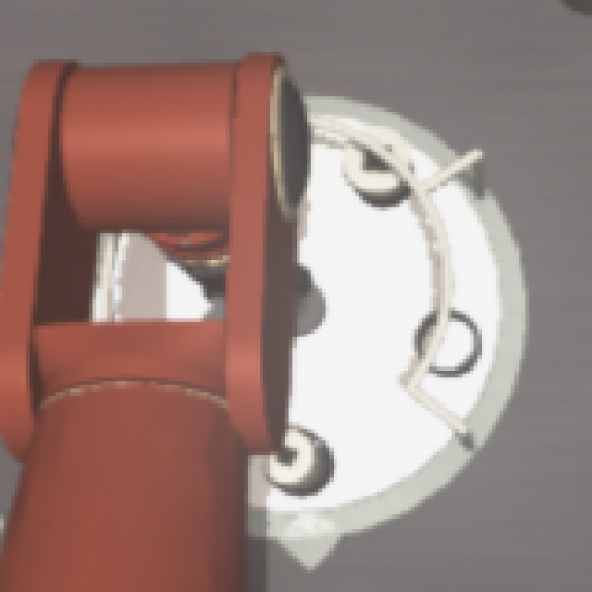

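The deep socket is at the pointer: both cameras give about (0.462, 0.087), against the front line at (0.462, 0.088). I'll release, rise, and move over it.

Request:
{"fn": "drive_tool", "kwargs": {
  "series": [
    [[0, 0, 0], [0, 0, 0]],
    [[0, 0, 0], [0, 0, 0]],
    [[0, 0, 0], [0, 0, 0]],
    [[0, 0, 0], [0, 0, 0]],
    [[0, 0, 0], [0, 0, 0]],
    [[0, 0, 0], [0, 0, 0]],
    [[0, 0, 0], [0, 0, 0]]
  ],
  "fingers": -1
}}

```text
time: 9.25
tool_pos: [0.5765, 0.0974, 0.0965]
tool_rot: [0.0, -0.618, 0.787, 0.0]
contact_force: [0.5, -0.3, 0.1]
gripper_width: 0.996
```

Request:
{"fn": "drive_tool", "kwargs": {
  "series": [
    [[0, 0, 0.02], [0, 0, 0]],
    [[0, 0, 0.05], [0, 0, 0]],
    [[0, 0, 0.08], [0, 0, 0]],
    [[-0.03, -0.003, 0.08], [0, 0, 0]],
    [[-0.07, -0.006, 0.08], [0, 0, 0]],
    [[-0.1, -0.008, 0.08], [0, 0, 0]],
    [[-0.114, -0.009, 0.08], [0, 0, 0]],
    [[-0.114, -0.009, 0.08], [0, 0, 0]]
  ]
}}

```text
time: 10.05
tool_pos: [0.4614, 0.0884, 0.1766]
tool_rot: [0.0, -0.618, 0.787, -0.0]
contact_force: [0.5, 1.0, -0.4]
gripper_width: 0.998
```

Run:
```python
from h import *
s=state(); p=s["tool_pos"];print(s["time"],p,s["gripper_width"],s["joint_pos"])
for n,o in(("side",(250,140)),("top",(180,110))):
    f=grab_frame(n)[:,:,::-1].copy(); cv2.imwrite(f"pics/{n}6.png",f)
    img=cv2.resize(f[o[1]:o[1]+160,o[0]:o[0]+160],None,fx=3.7,fy=3.7,interpolation=3)
    for P,c in((p+[0,0,.036],(0,0,255)),([.462,.0875,.096],(0,255,0))):
        q=proj(n,P)[0]; cv2.circle(img,tuple(((q-o+.5)*3.7).astype(int).tolist()),4,c,1)
    cv2.imwrite(f"pics/g6_{n}.png",img)
    print([(d["confidence"],d["location"]) for d in place_of(n,"deep_socket")],[(d["confidence"],d["location"]) for d in place_of(n,"tray")])
```

```text
10.05 [0.46135652 0.08839058 0.17662375] 0.9979948657807686 [ 3.06472292e-02 -3.24547493e-01  1.98048161e+00  3.78032423e-05
  1.48482380e+00 -2.87149418e+00]
[(0.84, [0.4587, 0.0899, 0.0273]), (0.65, [0.5293, 0.3537, -0.0013])] [(0.69, [0.4447, -0.5098, 0.0014]), (0.61, [0.498, -0.2911, 0.0011])]
[(0.67, [0.4644, 0.0852, 0.0264]), (0.49, [0.5228, 0.3525, 0.0003])] [(0.96, [0.4458, -0.5059, -0.0008]), (0.63, [0.497, -0.2906, -0.0037])]
```

View pics/g6_side.png

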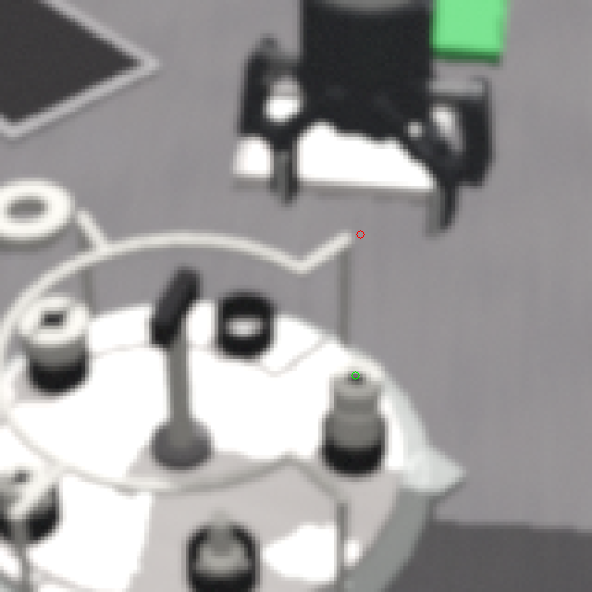

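View pics/g6_top.png

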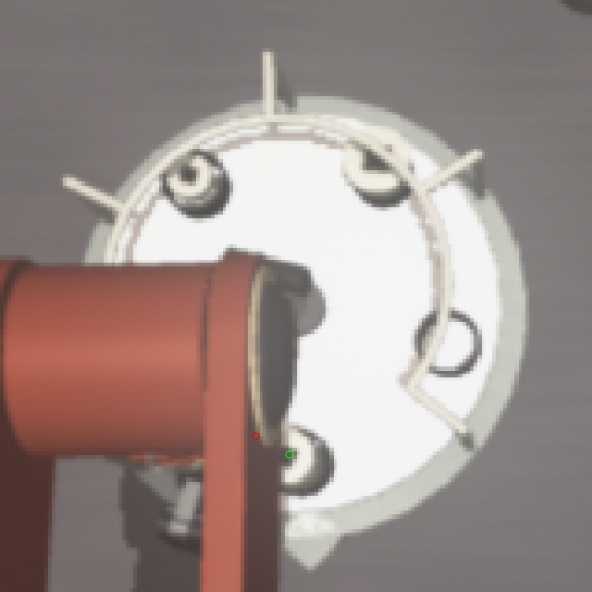

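Request:
{"fn": "drive_tool", "kwargs": {
  "series": [
    [[0, 0, -0.03], [0, 0, 0]],
    [[0, 0, -0.06], [0, 0, 0]],
    [[0, 0, -0.085], [0, 0, 0]],
    [[0, 0, -0.105], [0, 0, 0]],
    [[0, 0, -0.12], [0, 0, 0]],
    [[0, 0, -0.135], [0, 0, 0]],
    [[0, -0.001, -0.149], [0, 0, 0]],
    [[0, -0.001, -0.149], [0, 0, 0]]
  ]
}}

```text
time: 11.15
tool_pos: [0.4608, 0.0872, 0.0251]
tool_rot: [-0.002, -0.617, 0.787, 0.001]
contact_force: [0.2, -0.4, -0.4]
gripper_width: 0.998
```

Request:
{"fn": "drive_tool", "kwargs": {
  "series": [
    [[0, 0, 0], [0, 0, 0]],
    [[0, 0, 0], [0, 0, 0]],
    [[0, 0, 0], [0, 0, 0]],
    [[0, 0, 0], [0, 0, 0]],
    [[0, 0, 0], [0, 0, 0]],
    [[0, 0, 0], [0, 0, 0]],
    [[0, 0, 0], [0, 0, 0]]
  ],
  "fingers": 1
}}

```text
time: 11.85
tool_pos: [0.4631, 0.0875, 0.0286]
tool_rot: [0.001, -0.618, 0.787, -0.0]
contact_force: [-1.6, -0.5, 5.4]
gripper_width: 0.403
```

Run:
```python
from h import *
s=state(); p=s["tool_pos"];print(s["time"],p,s["gripper_width"],s["contact_force"])
f=grab_frame("side")[:,:,::-1].copy()
cv2.imwrite("pics/g7.png",cv2.resize(f[140:300,250:410],None,fx=3.7,fy=3.7,interpolation=3))
```

```text
11.85 [0.46311113 0.08749609 0.02864979] 0.4027169281685157 [-1.58797633 -0.53928869  5.42401024]
```

View pics/g7.png

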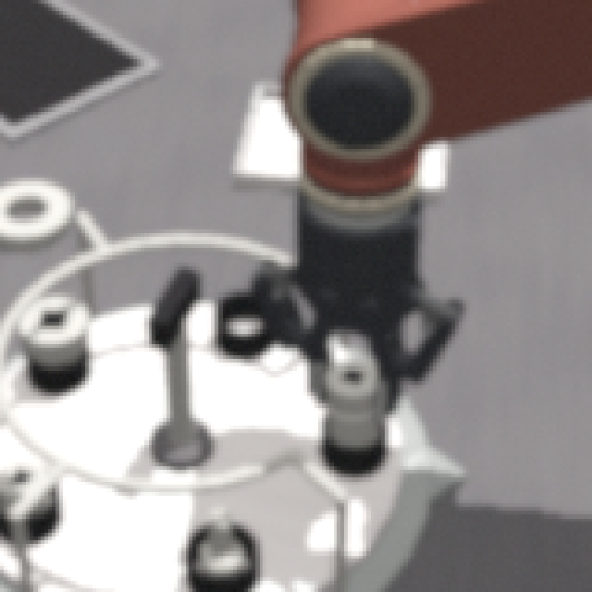

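Request:
{"fn": "drive_tool", "kwargs": {
  "series": [
    [[0, 0, 0.01], [0, 0, 0]],
    [[0, 0, 0.025], [0, 0, 0]],
    [[0, 0, 0.045], [0, 0, 0]],
    [[0, 0, 0.07], [0, 0, 0]],
    [[0, 0, 0.1], [0, 0, 0]],
    [[0, 0, 0.13], [0, 0, 0]],
    [[0, 0, 0.145], [0, 0, 0]],
    [[0, 0, 0.145], [0, 0, 0]]
  ]
}}

```text
time: 12.7
tool_pos: [0.4639, 0.0874, 0.175]
tool_rot: [0.002, -0.618, 0.787, -0.001]
contact_force: [0.9, -0.5, -2.4]
gripper_width: 0.4
```

Run:
```python
from h import *
s=state(); p=s["tool_pos"];print(s["time"],p,s["gripper_width"],s["contact_force"],s["joint_pos"])
f=grab_frame("side")[:,:,::-1].copy()
cv2.imwrite("pics/g8.png",cv2.resize(f[100:300,250:410],None,fx=3,fy=3,interpolation=3))
f=grab_frame("top")[:,:,::-1].copy()
cv2.imwrite("pics/g8t.png",cv2.resize(f[170:280,360:530],None,fx=4,fy=4,interpolation=3))
for r in masks_of("top","tray"):
    m=r["pixels"].astype(np.uint8); ys,xs=np.nonzero(m); print(r["confidence"],f[m>0].mean(0),cv2.minAreaRect(np.c_[xs,ys].astype(np.float32)), at("top",(xs.mean(),ys.mean()),.008), [at("top",c,.016)[:2].round(3) for c in cv2.boxPoints(cv2.minAreaRect(np.c_[xs,ys].astype(np.float32)))])
```

```text
12.7 [0.46394507 0.08737897 0.17498457] 0.39953203280278077 [ 0.93508259 -0.45578884 -2.44861408] [ 2.83655595e-02 -3.20528524e-01  1.98011055e+00 -4.56983781e-05
  1.47707915e+00 -2.87368816e+00]
0.88 [235.99840764 236.17197452 236.4       ] ((404.0, 223.5), (50.0, 65.0), 0.0) [ 0.49615354 -0.29212789  0.008     ] [array([ 0.408, -0.222]), array([ 0.583, -0.226]), array([ 0.584, -0.362]), array([ 0.409, -0.355])]
0.82 [ 89.92910681 202.33010618  60.95783885] ((484.5, 242.0), (64.0, 51.0), 90.0) [ 0.44743752 -0.50679059  0.008     ] [array([ 0.532, -0.44 ]), array([ 0.532, -0.577]), array([ 0.363, -0.565]), array([ 0.362, -0.431])]
```

View pics/g8.png

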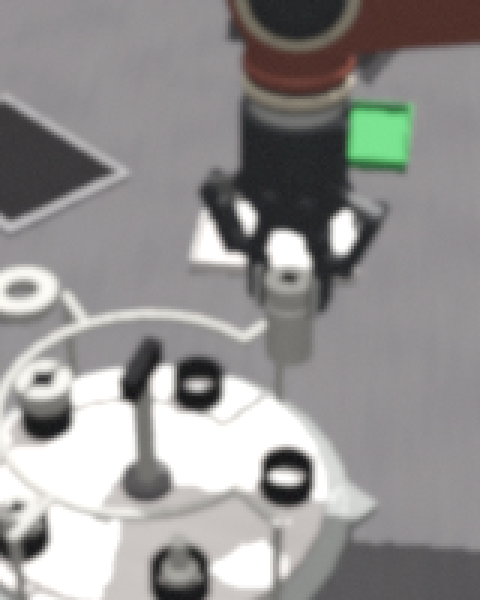

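View pics/g8t.png

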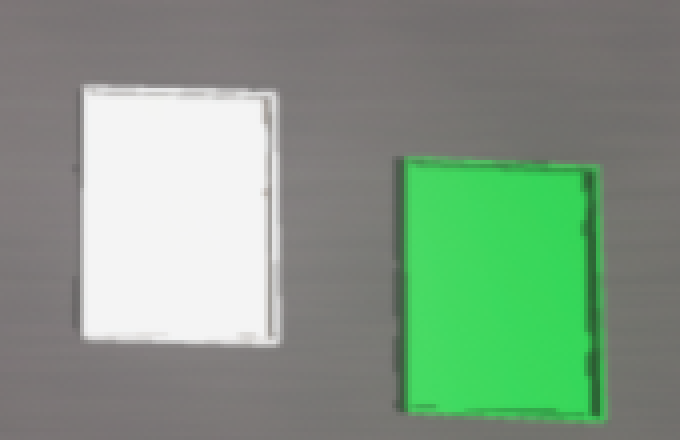

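The socket is held upright (side crop: top at 288,280, bottom at 288,360) and the pocket is empty. The aluminium tray is centred near (0.496, -0.292), and the green tray is the look-alike. Now the carry, turning the tool back to keep the last joint in range.

Request:
{"fn": "drive_tool", "kwargs": {
  "series": [
    [[0.001, -0.015, 0], [0, 0, -3]],
    [[0.004, -0.045, 0], [0, 0, -10]],
    [[0.007, -0.085, 0], [0, 0, -17]],
    [[0.01, -0.125, 0], [0, 0, -24]],
    [[0.014, -0.165, 0], [0, 0, -31]],
    [[0.017, -0.205, 0], [0, 0, -38]],
    [[0.021, -0.245, 0], [0, 0, -45]],
    [[0.024, -0.285, 0], [0, 0, -52]]
  ]
}}

```text
time: 13.65
tool_pos: [0.4852, -0.1987, 0.1698]
tool_rot: [-0.001, -0.208, 0.978, 0.001]
contact_force: [0.9, 0.7, -3.9]
gripper_width: 0.398
```

Request:
{"fn": "drive_tool", "kwargs": {
  "series": [
    [[0.003, -0.035, 0], [0, 0, -5]],
    [[0.006, -0.065, 0], [0, 0, -8]],
    [[0.008, -0.085, 0], [0, 0, -8]],
    [[0.008, -0.094, 0], [0, 0, -8]],
    [[0.008, -0.094, 0], [0, 0, -8]],
    [[0.008, -0.094, 0], [0, 0, -8]]
  ]
}}

```text
time: 14.25
tool_pos: [0.4943, -0.2904, 0.1719]
tool_rot: [-0.0, -0.142, 0.99, 0.001]
contact_force: [1.2, -0.0, -3.0]
gripper_width: 0.399
```

Run:
```python
from h import *
s=state(); p=s["tool_pos"];print(s["time"],p,s["gripper_width"],s["contact_force"],s["joint_pos"])
for n,o in(("side",(270,60)),("top",(330,140))):
    f=grab_frame(n)[:,:,::-1].copy()
    img=cv2.resize(f[o[1]:o[1]+150,o[0]:o[0]+150],None,fx=3.7,fy=3.7,interpolation=3)
    for P,c in((p+[0,0,.036],(0,0,255)),(p+[0,0,0],(255,0,0)),([.496,-.292,.003],(0,255,0))):
        q=proj(n,P)[0]; cv2.circle(img,tuple(((q-o+.5)*3.7).astype(int).tolist()),4,c,1)
    cv2.imwrite(f"pics/g9_{n}.png",img)
```

```text
14.25 [ 0.49432569 -0.2904326   0.17191227] 0.3991435699618197 [ 1.16064465 -0.01770583 -3.04538024] [-6.61310663e-01 -5.51826626e-02  1.75527464e+00  5.86220820e-04
  1.44296622e+00 -2.51745535e+00]
```

View pics/g9_side.png

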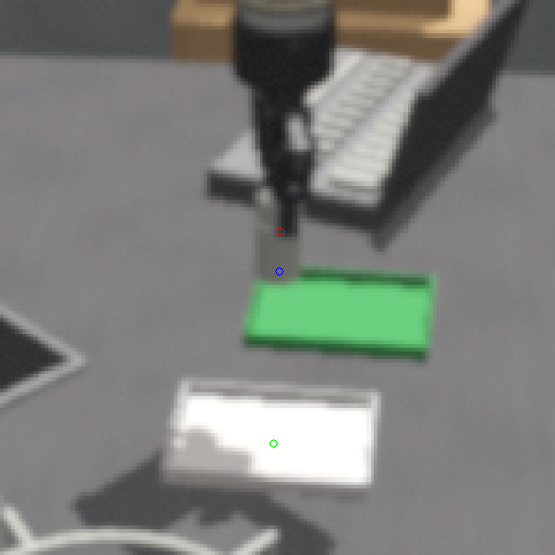

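View pics/g9_top.png

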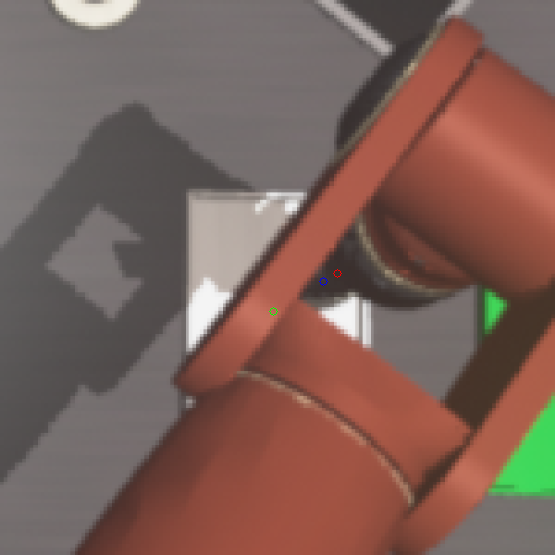

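Request:
{"fn": "drive_tool", "kwargs": {
  "series": [
    [[0, 0, -0.02], [0, 0, 0]],
    [[0, 0, -0.05], [0, 0, 0]],
    [[0, 0, -0.08], [0, 0, 0]],
    [[0, 0, -0.11], [0, 0, 0]],
    [[0, 0, -0.135], [0, 0, 0]],
    [[0, 0, -0.15], [0, 0, 0]],
    [[0, 0, -0.156], [0, 0, 0]],
    [[0, 0, -0.156], [0, 0, 0]]
  ]
}}

```text
time: 15.15
tool_pos: [0.4944, -0.2912, 0.0163]
tool_rot: [-0.0, -0.142, 0.99, 0.0]
contact_force: [-0.0, -0.7, -2.8]
gripper_width: 0.406
```

Request:
{"fn": "drive_tool", "kwargs": {
  "series": [
    [[0, 0, -0.002], [0, 0, 0]],
    [[0, 0, -0.004], [0, 0, 0]],
    [[0, 0, -0.004], [0, 0, 0]]
  ]
}}

```text
time: 15.45
tool_pos: [0.495, -0.2921, 0.0134]
tool_rot: [0.001, -0.142, 0.99, -0.001]
contact_force: [-0.6, 0.3, -3.0]
gripper_width: 0.397
```

Run:
```python
from h import *
s=state(); p=s["tool_pos"];print(s["time"],p,s["gripper_width"],s["contact_force"])
f=grab_frame("side")[:,:,::-1].copy()
cv2.imwrite("pics/g10.png",cv2.resize(f[100:200,300:400],None,fx=6,fy=6,interpolation=3))
```

```text
15.45 [ 0.4949826  -0.29207106  0.01338104] 0.39678539594260925 [-0.5803833   0.25501861 -2.98194864]
```

View pics/g10.png

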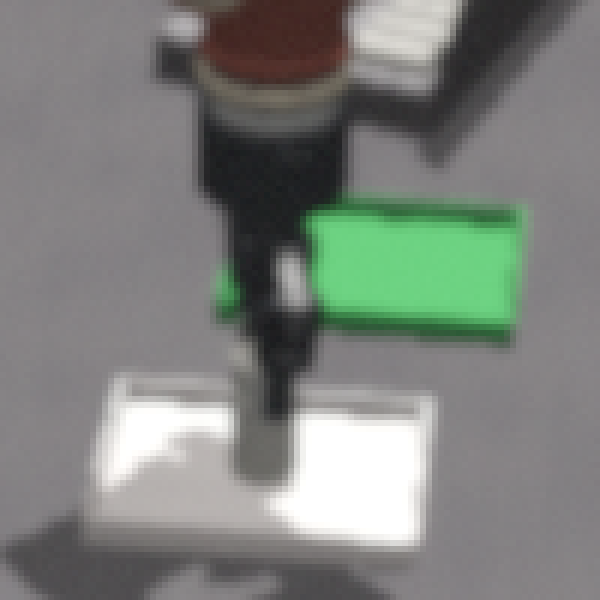

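Still carrying the weight, a few mm above the floor. I'll keep lowering in 2 mm steps.

Request:
{"fn": "drive_tool", "kwargs": {
  "series": [
    [[0, 0, -0.002], [0, 0, 0]],
    [[0, 0, -0.004], [0, 0, 0]],
    [[0, 0, -0.004], [0, 0, 0]]
  ]
}}

```text
time: 15.8
tool_pos: [0.4942, -0.2915, 0.0081]
tool_rot: [-0.0, -0.142, 0.99, 0.0]
contact_force: [0.2, 0.4, -3.0]
gripper_width: 0.4
```

Request:
{"fn": "drive_tool", "kwargs": {
  "series": [
    [[0, 0, -0.002], [0, 0, 0]],
    [[0, 0, -0.002], [0, 0, 0]]
  ]
}}

```text
time: 16.0
tool_pos: [0.4942, -0.2915, 0.0061]
tool_rot: [-0.0, -0.142, 0.99, 0.0]
contact_force: [-0.1, -0.1, -3.5]
gripper_width: 0.402
```

Request:
{"fn": "drive_tool", "kwargs": {
  "series": [
    [[0, 0, -0.001], [0, 0, 0]],
    [[0, 0, -0.001], [0, 0, 0]]
  ]
}}

```text
time: 16.2
tool_pos: [0.4946, -0.2917, 0.0058]
tool_rot: [0.0, -0.142, 0.99, -0.0]
contact_force: [-1.4, 0.1, -0.4]
gripper_width: 0.397
```

Request:
{"fn": "drive_tool", "kwargs": {
  "series": [
    [[0, 0, -0.001], [0, 0, 0]],
    [[0, 0, -0.001], [0, 0, 0]]
  ]
}}

```text
time: 16.4
tool_pos: [0.4948, -0.2917, 0.0057]
tool_rot: [0.0, -0.142, 0.99, 0.0]
contact_force: [-2.9, 3.1, 5.1]
gripper_width: 0.4
```

Request:
{"fn": "drive_tool", "kwargs": {
  "series": [
    [[0, 0, 0], [0, 0, 0]],
    [[0, 0, 0], [0, 0, 0]],
    [[0, 0, 0], [0, 0, 0]],
    [[0, 0, 0], [0, 0, 0]],
    [[0, 0, 0], [0, 0, 0]],
    [[0, 0, 0], [0, 0, 0]],
    [[0, 0, 0], [0, 0, 0]]
  ],
  "fingers": -1
}}

```text
time: 17.1
tool_pos: [0.4944, -0.2917, 0.0045]
tool_rot: [-0.0, -0.142, 0.99, -0.0]
contact_force: [-1.5, -0.9, -0.4]
gripper_width: 1.005
```

Request:
{"fn": "drive_tool", "kwargs": {
  "series": [
    [[0, 0, 0.01], [0, 0, 0]],
    [[0, 0, 0.03], [0, 0, 0]],
    [[0, 0, 0.06], [0, 0, 0]],
    [[0, 0, 0.1], [0, 0, 0]],
    [[0, 0, 0.14], [0, 0, 0]],
    [[0, 0, 0.17], [0, 0, 0]],
    [[0, 0, 0.18], [0, 0, 0]],
    [[0, 0, 0.18], [0, 0, 0]]
  ]
}}

```text
time: 17.9
tool_pos: [0.4954, -0.2924, 0.1868]
tool_rot: [0.001, -0.142, 0.99, -0.001]
contact_force: [0.4, 0.4, -0.1]
gripper_width: 1.001
```

Run:
```python
from h import *
s=state(); p=s["tool_pos"];print(s["time"],p,s["gripper_width"],s["contact_force"])
f=grab_frame("side")[:,:,::-1].copy()
print([(d["confidence"],d["location"]) for d in place_of("side","deep_socket")])
cv2.imwrite("pics/g11.png",cv2.resize(f[80:280,220:420],None,fx=3,fy=3,interpolation=3))
```

```text
17.9 [ 0.49537764 -0.29235874  0.18679962] 1.0012419168816837 [ 0.36574307  0.41391031 -0.05653101]
[(0.83, [0.5254, 0.3533, 0.0011]), (0.59, [0.4938, -0.2898, 0.002]), (0.52, [0.4632, 0.0891, 0.1106])]
```

View pics/g11.png

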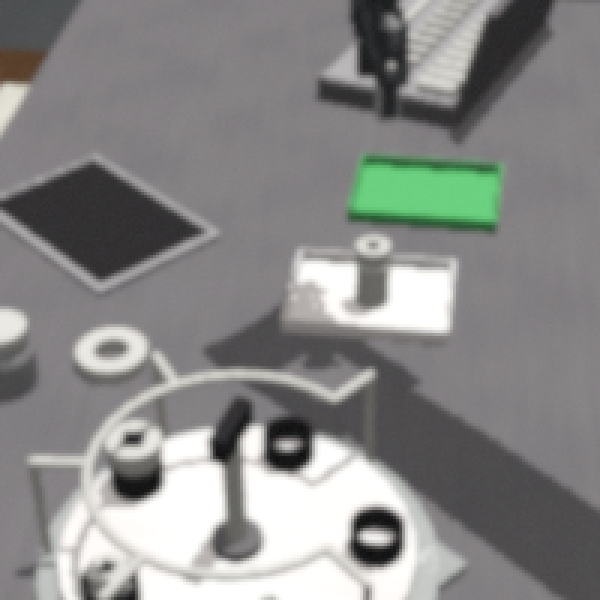

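The socket stands upright in the middle of the aluminium tray (side crop: top at 373,245, base at 372,300). The gripper is open and clear.

```bash
python3 -c "
from plant import *
print(job_done())"
```

```text
the job is handed in; nothing more can be done
None
```

The deep socket is now standing upright in the aluminium tray, and I handed the job in at about 18 s of the 56 s allowed.

- **Turning the rack:** I gripped the bar and turned the carousel about +75°. Both cameras put the socket at about (0.462, 0.087), with the front line at (0.462, 0.088). It rested there before I released the bar.
- **Moving the socket:** I lifted it out through the gap and lowered it into the tray until the wrist force showed contact. Then I released it and backed away.
- **Last checks:** The side picture shows the socket upright. The network puts its origin at (0.494, -0.290, 0.002), and the tray centre is at about (0.496, -0.292). The gripper was fully open and clear, with contact force near zero.
- **Problem along the way:** My first grasp closed on air above the bar. The fingers really end about 36 mm above the reported tool position. I measured this in the side picture, corrected for it, and it held for the later grasps.
- **Disagreement in the looks:** The network that finds the deep socket also reported the brown look-alike, now at higher confidence than the real one. After placing it also gave a low-confidence hit near the gap, but the picture shows that pocket empty.

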